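Refit the drain grate in the ladle drip pan

ROBOT

A 7-joint arm with a two-finger parallel gripper is mounted at the origin on the work surface. World frame = base frame: x ahead of the robot, y to its left, z up, the work surface at z = 0. Lengths are in mm, angles in rad, forces in N, time in s.
With the tool pointing down it reaches from about 350 to 900 mm from the base axis. Payload 19.9 kg.
Tool frame: the origin (TCP) lies midway between the tips of the shut fingers; the grasp point (between the pads) lies 19 mm behind it; y points along the fingers, z is the direction in which the jaws open and shut, and the axes are right-handed (so a half turn about y gives the same grasp; the last joint's range is limited). The gripper opens to 85 mm and grips with 20 to 120 N. Pads are 22 mm wide; open, the fingers measure 114 mm over their backs; the gripper's body (76 mm by 85 mm) begins 54 mm behind the grasp point. The pads swing forward as they close: fully open they stand 13 mm farther back than shut.
Start: joints at [1.171, 0.417, -0.01, 1.614, 0.005, 1.111, -0.053], TCP at [218.876, -585.398, 198.76] pointing down, gripper open.
Joint ranges: [-2.81, 2.81], [-0.39, 2.02], [-1.27, 1.25], [0.06, 2.57], [-1.19, 4.33], [0.19, 2], [-2.82, 2.82]. Speed limits (rad/s): [1.89, 1.89, 2.39, 2.39, 3.01, 3.01, 3.01].

INTERFACE

Orientations are given as [roll, pitch, yaw] about the fixed x, y, z axes, in that order (R = Rz(yaw) Ry(pitch) Rx(roll)).
In Python, from rig import arm, viewer, hand_in gives the robot as it stands.
- The arm moves only by the shell command python3 -m pendant 'ROWS' [OPENING]. ROWS is JSON, a list that holds one entry, the list of rows, each a list of 4 numbers: the shift along the tool's x, y, z in m, then the turn about the tool's y in degrees. In form: [[[x, y, z, twist], ...]]. A call has 1 to 12 rows; each row is the pose to reach, as a shift and turn from the pose commanded when the call began, along the tool's axes at that moment; what a row does not reach only later rows make up. A row lasts 1/10 s, in which the tool goes at most 50 mm and 8.59 degrees, less where a joint would pass 70% of its speed; a pose out of reach is approached as far as the arm can. A call with a gripper value outside its range is refused whole. OPENING is the closure, from 0 (fully open) to 1 (shut), set as the call begins (- or left out, the last holds). The fingers move at their own pace and stop on an object; the grip force is fixed at half the most. Time passes only in rows, so rows that repeat a pose let the fingers close. It gives the time, the measured TCP pose, the force and the opening at its end, in the units of the state.
- arm.state(): the state, without advancing time (a new reading comes with each control period).
- viewer.read_camera(name): name is "scene" or "top"; returns a dict with "img" (420x560x3 uint8, blue, green, red), "intrinsics" (3x3 intrinsics, pixels), "rvec" (rotation vector, rad) and "tvec" (3), from world to camera coordinates, as OpenCV has them. Camera axes: x right, y down, z forward; pixel columns grow to the right and rows downward; lengths in mm; the calibration is good to about 2 mm. A picture is of the moment at which its call begins. There is no depth.
- hand_in(): hands the job in, once; it reports no verdict.
The state is a dict: "t": time; "joint_pos": joint angles; "dq": joint speeds; "joint_efforts": joint torques, N m; "position": TCP position; "orientation": TCP orientation; "wrist_force": force on the tool from outside, world axes, zero at the start; "moment": the same for the moment, N m; "opening": finger opening in mm.
Only numpy, scipy, OpenCV 4.12 (cv2) and the standard library are available. Lean on these libraries where they do the work, as an engineer would, in place of code of your own. Each camera call takes 0.05 s, during which the arm holds its last target.

TASK

Put the slotted drain grate with the red grip back into the drip pan: with the grate tipped, hook its tongue under the blue lip of the pan, then swing the grip end down until the grate lies flat and fully home on the ledge inside the pan. Keep hold of the grip until that end is down (do not let it drop), then let go. Leave the plain cover with the black grip where it lies.

Things in the scene. Friction and masses are not known exactly. Their poses are not given: they have to be found in the camera images.
- pan: Fixed steel drip pan (all in mm), 200x140 outside (x, y), rim 50 high; origin: centre of its underside, on the table. Inside: x -95..95, y -65..65; a ledge all round, top at z 24. Blue lip over the +x end (away from robot): covers x from 61 on, underside z 48, top 52. Opening before it, 156, is shorter than the grate (170): tip the tongue end down 8 to 35 degrees to enter. Yaw within 0.3 rad.
- grate_grip (a point): Centre of the red grip bar (60 x, 16 y, 24 z mm) of the loose slotted grate, 0.25-0.5 kg, 50 mm above its underside. Pinch across y from above, 45 N. Axes: x to the tongue, z up. Plate 6 mm thick, 110 wide, from x -50 to +90 mm of here, then the tongue. Starts flat on the table, tongue away from the robot, yaw within 0.5 rad. Home in the pan: about x -35, y 0, z 74 mm in the pan's frame, 10 mm play each way.
- grate_tongue (a point): Middle of the end edge of the grate's tongue (80 mm wide, 30 long, 6 thick), half-way through its thickness: 120 mm along x from the grip centre and 47 mm below it. Same axes as the grip. Home in the pan: about x 85, z 27 mm in the pan's frame.
- cover_grip (a point): Centre of the black grip of a loose plain steel cover (150 x 110 x 6 mm, no slots, no tongue), a bystander flat on the table; the grip is like the grate's, 50 mm above the cover's underside. Leave it alone.
Mind the look-alikes: they are no part of the job. Leave any orange look-alike of the part that bears grate_grip alone.

How it is judged:
By the outcome, as a careful person would: the job done as asked, in the order asked, and still so for the second after the job is handed in, with the robot touching nothing.
It also fails if it takes over 48 s, if anything falls off the work surface, if the arm or the gripper's body presses on something with over 40 N, if the wrist force passes 120 N, or if a joint passes its speed limit or range.

## Working session

There is one attempt and no reset: what is moved stays moved. The work goes in short steps, Python scripts to look and compute and a shell command to move; the robot and the scene stay as the last step left them, time stands still between calls to the robot, and variables do not carry over. Pictures are saved under pics/ and viewed, and the job is handed in when it is done.

```bash
ls -la; mkdir -p pics; python3 - <<'E'
from rig import arm, viewer
import cv2, json, numpy as np
s=arm.state()
for k,v in s.items(): print(k, np.round(v,3) if not isinstance(v,str) else v)
for n in ("scene","top"):
    c=viewer.read_camera(n)
    cv2.imwrite(f"pics/{n}0.png",c["img"])
    np.savez(f"pics/{n}0.npz",**c)
    print(n,c["intrinsics"],c["rvec"],c["tvec"])
E
```

```text
total 12
drwxr-xr-x  3 agent agent 4096 Dec  5 17:52 .
drwxr-xr-x 23 root  root  4096 Dec  5 17:51 ..
drwxr-xr-x  2 agent agent 4096 Dec  5 17:52 pics
t 0.0
joint_pos [ 1.171  0.418 -0.01   1.614  0.005  1.111 -0.053]
dq [-0.001  0.001  0.001 -0.002 -0.001 -0.    -0.001]
joint_efforts [ 1.0000e-03 -8.6443e+01  6.7900e-01 -4.3489e+01  1.9000e-02  7.0000e-03
 -0.0000e+00]
position [ 218.739 -585.035  198.149]
orientation [-1.572 -0.    -2.784]
wrist_force [0.102 0.067 0.104]
moment [ 0.011  0.012 -0.046]
opening 85.402
scene [[441.46067674   0.         275.03822388]
 [  0.         441.46067674 204.06370433]
 [  0.           0.           1.        ]] [ 2.16573344  0.92596831 -0.43123137] [-231.02058565 -170.01089082 1530.80023427]
top [[448.6444596    0.         276.20209621]
 [  0.         448.6444596  208.92261775]
 [  0.           0.           1.        ]] [ 2.12695381 -2.09325627  0.1506958 ] [-28.65963011 406.62689104 990.44793009]
```

View pics/scene0.png

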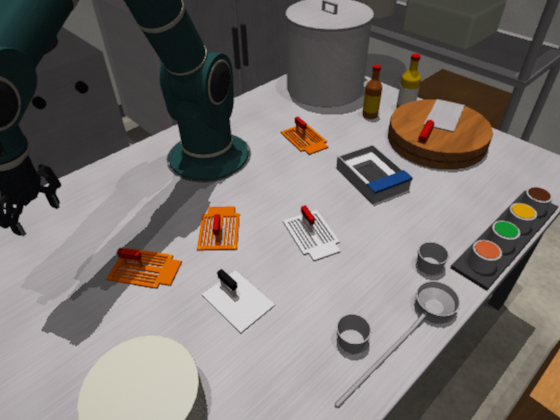

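View pics/top0.png

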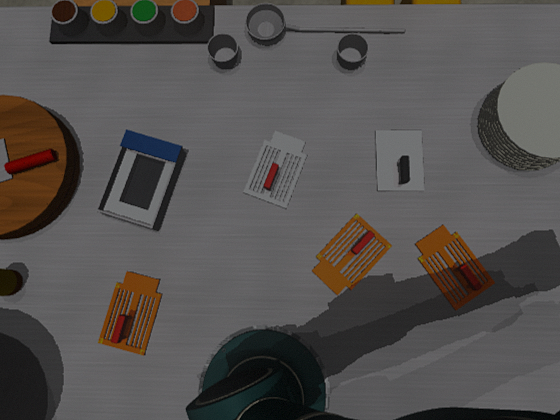

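```bash
cat > h.py <<'E'
import numpy as np, cv2
from rig import arm, viewer
def grab(name,tag=None):
    c=viewer.read_camera(name)
    if tag: 
        cv2.imwrite(f"pics/{name}{tag}.png",c["img"]); np.savez(f"pics/{name}{tag}.npz",**c)
    return c
def load(f):
    return dict(np.load(f))
def ray(c,uv):
    R,_=cv2.Rodrigues(np.array(c["rvec"],float)); t=np.array(c["tvec"],float).ravel()
    K=np.array(c["intrinsics"],float)
    d=R.T@(np.linalg.inv(K)@np.array([uv[0],uv[1],1.0])); o=-R.T@t
    return o,d/np.linalg.norm(d)
def onplane(c,uv,z):
    o,d=ray(c,uv); return o+d*(z-o[2])/d[2]
def proj(c,P):
    p,_=cv2.projectPoints(np.array(P,float).reshape(-1,1,3),np.array(c["rvec"],float),np.array(c["tvec"],float),np.array(c["intrinsics"],float),None)
    return p.reshape(-1,2)
def tri(pairs):
    A=np.zeros((3,3));b=np.zeros(3);rs=[]
    for c,uv in pairs:
        o,d=ray(c,uv);M=np.eye(3)-np.outer(d,d);A+=M;b+=M@o;rs.append((o,d))
    P=np.linalg.solve(A,b)
    return P,[np.linalg.norm((np.eye(3)-np.outer(d,d))@(P-o)) for o,d in rs]
def crop(c,x0,y0,x1,y1,f,out):
    cv2.imwrite(out,cv2.resize(c["img"][y0:y1,x0:x1],None,fx=f,fy=f,interpolation=cv2.INTER_CUBIC))
E
python3 - <<'E'
from h import *
t=load("pics/top0.npz"); s=load("pics/scene0.npz")
crop(t,90,110,330,250,3.3,"pics/topcrop.png")
crop(s,270,130,420,270,4,"pics/scenecrop.png")
for n,c in (("top",t),("scene",s)):
    h=cv2.cvtColor(c["img"],cv2.COLOR_BGR2HSV)
    red=(((h[...,0]<6)|(h[...,0]>174))&(h[...,1]>150)&(h[...,2]>60)).astype(np.uint8)
    blue=((h[...,0]>100)&(h[...,0]<130)&(h[...,1]>120)&(h[...,2]>50)).astype(np.uint8)
    for nm,m in (("red",red),("blue",blue)):
        k,l,st,ce=cv2.connectedComponentsWithStats(m)
        for i in range(1,k):
            if st[i,4]>20:
                cn,_=cv2.findContours((l==i).astype(np.uint8),cv2.RETR_EXTERNAL,cv2.CHAIN_APPROX_NONE)
                r=cv2.minAreaRect(cn[0])
                print(n,nm,st[i],ce[i].round(1),np.round(cv2.boxPoints(r),1).tolist())
E
```

```text
top red [  5 149  48  23 477] [ 28.6 160.5] [[3.200000047683716, 163.1999969482422], [49.70000076293945, 148.6999969482422], [52.79999923706055, 158.39999389648438], [6.199999809265137, 173.0]]
top red [264 163  14  25 157] [270.6 175.3] [[263.1000061035156, 185.6999969482422], [272.3999938964844, 162.60000610351562], [278.1000061035156, 164.8000030517578], [268.79998779296875, 187.89999389648438]]
top red [352 231  22  23 177] [363.  241.9] [[351.70001220703125, 249.0], [369.20001220703125, 230.1999969482422], [374.1000061035156, 234.8000030517578], [356.6000061035156, 253.60000610351562]]
top red [461 264  16  21  72] [467.6 273.2] [[460.29998779296875, 267.1000061035156], [464.79998779296875, 263.5], [478.3999938964844, 280.5], [473.8999938964844, 284.1000061035156]]
top red [111 315  14  28 183] [117.7 328.8] [[110.5, 340.8999938964844], [118.69999694824219, 314.29998779296875], [125.0999984741211, 316.29998779296875], [116.9000015258789, 342.8999938964844]]
top blue [120 130  62  32 983] [150.7 145.7] [[119.9000015258789, 145.39999389648438], [124.80000305175781, 129.0], [181.0,
[... 729 characters left out ...]
9] [[300.70001220703125, 206.6999969482422], [306.29998779296875, 203.6999969482422], [315.6000061035156, 221.0], [310.0, 224.10000610351562]]
scene red [213 215   7  20 108] [216.  223.9] [[211.60000610351562, 233.5], [214.39999389648438, 214.3000030517578], [220.10000610351562, 215.1999969482422], [217.39999389648438, 234.3000030517578]]
scene red [117 249  23  11 167] [128.9 253.6] [[116.30000305175781, 256.6000061035156], [117.5999984741211, 247.89999389648438], [139.3000030517578, 251.0], [138.0, 259.70001220703125]]
scene blue [367 171  45  21 445] [389.  180.8] [[366.6000061035156, 183.0], [407.5, 167.6999969482422], [411.5, 178.3000030517578], [370.6000061035156, 193.60000610351562]]
```

View pics/topcrop.png

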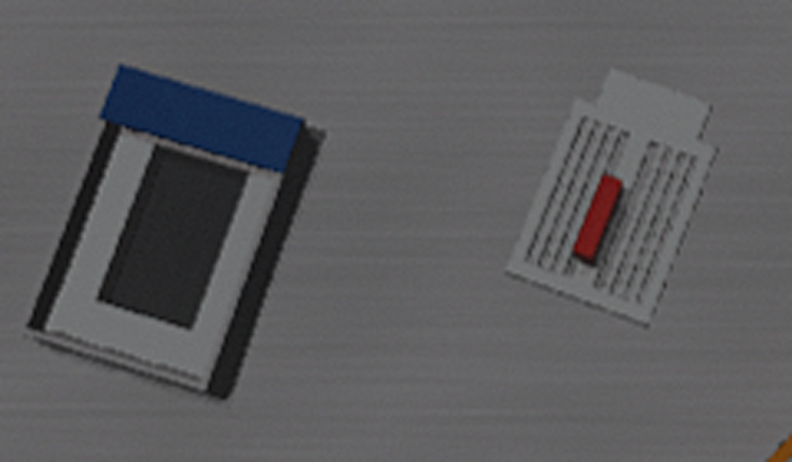

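View pics/scenecrop.png

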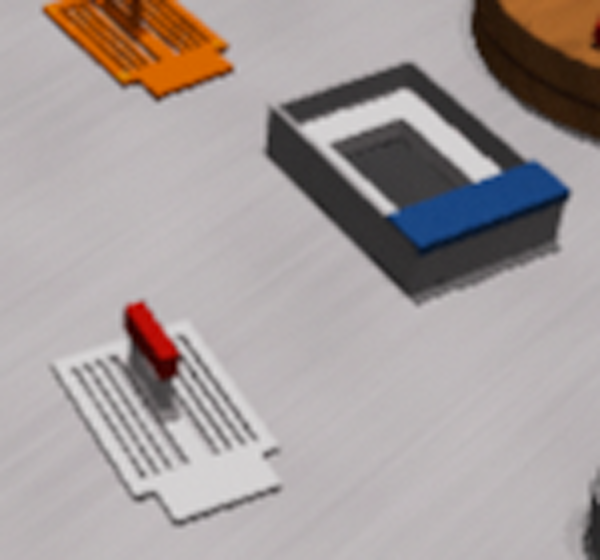

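```bash
python3 - <<'E'
from h import *
t=load("pics/top0.npz"); s=load("pics/scene0.npz")
f=lambda p:((p[0]+.5)/3.3-.5+90,(p[1]+.5)/3.3-.5+110)
g=lambda p:((p[0]+.5)/4-.5+270,(p[1]+.5)/4-.5+130)
def show(nm,c,pts,z,fn):
    P=[onplane(c,fn(p),z) for p in pts]
    print(nm,[q.round(1)[:2].tolist() for q in P], "sides",[round(float(np.linalg.norm(P[i]-P[(i+1)%len(P)])),1) for i in range(len(P))]," centre",np.mean(P,0).round(1)[:2])
    return np.array(P)
show("lip top",t,[(120,65),(305,120),(282,172),(102,118)],52,f)
show("lip scene",s,[(390,210),(535,163),(569,190),(423,250)],52,g)
show("grate tongue top",t,[(612,68),(712,104)],6,f)
show("grate plate top",t,[(575,100),(717,148),(648,325),(507,268)],6,f)
show("tongue scene",s,[(180,522),(281,487)],6,g)
show("plate scene",s,[(52,362),(190,322),(275,445),(137,497)],6,g)
show("ledge outer?? pan rim bottom corners",t,[(28,330),(228,397)],50,f)
show("rim scene near", s,[(270,108),(410,63)],50,g)
# grip by centroid of mask: bbox box of red at z 62
show("grip top",t,[(263.1,185.7),(272.4,162.6),(278.1,164.8),(268.8,187.9)],60,lambda p:p)
show("grip scene",s,[(127,312),(148,303),(178,355),(158,368)],62,g)
E
```

```text
lip top [[590.3, 335.1], [550.3, 199.5], [512.2, 213.6], [550.7, 344.9]] sides [141.4, 40.7, 136.9, 40.8]  centre [550.9 273.3]
lip scene [[509.4, 219.6], [552.3, 343.9], [589.4, 334.6], [554.6, 200.5]] sides [131.5, 38.2, 138.5, 49.1]  centre [551.4 274.7]
grate tongue top [[607.1, -14.6], [579.9, -88.4]] sides [78.7, 78.7]  centre [593.5 -51.5]
grate plate top [[582.3, 12.2], [546.4, -92.3], [414.7, -44.1], [455.2, 58.3]] sides [110.5, 140.3, 110.1, 135.1]  centre [499.6 -16.5]
tongue scene [[582.2, -86.1], [608.5, -15.1]] sides [75.7, 75.7]  centre [595.4 -50.6]
plate scene [[415.0, -42.4], [456.1, 59.8], [580.7, 11.1], [547.3, -90.8]] sides [110.2, 133.8, 107.2, 140.9]  centre [499.8 -15.6]
ledge outer?? pan rim bottom corners [[397.7, 385.2], [352.9, 241.9]] sides [150.1, 150.1]  centre [375.3 313.5]
rim scene near [[360.5, 255.0], [401.1, 384.7]] sides [135.9, 135.9]  centre [380.8 319.9]
grip top [[455.6, 7.5], [509.8, -12.4], [504.8, -25.5], [450.7, -5.5]] sides [57.7, 14.0, 57.7, 13.9]  centre [480.2  -8.9]
grip scene [[456.9, -9.4], [460.7, 7.8], [511.1, -15.3], [510.2, -34.1]] sides [17.6, 55.4, 18.8, 58.8]  centre [484.7 -12.7]
```

```bash
cat > plan.py <<'E'
import numpy as np
from scipy.spatial.transform import Rotation as Ro
from rig import arm
def Rt(s=None):
    s=s or arm.state(); return Ro.from_euler('xyz',s["orientation"]).as_matrix()
def go(target,yaw=None):
    """shift in tool axes (m) and twist (deg) from the measured pose to target TCP (mm), tool yaw"""
    s=arm.state(); R=Rt(s); d=R.T@(np.array(target)-np.array(s["position"]))/1000
    tw=0 if yaw is None else -np.degrees((yaw-s["orientation"][2]+np.pi)%(2*np.pi)-np.pi)
    print("t",round(s["t"],2),"pos",np.round(s["position"],1),"ori",np.round(s["orientation"],3),"q",np.round(s["joint_pos"],2))
    print("shift",np.round(d,4),"twist",np.round(tw,2))
E
python3 - <<'E'
from h import *
t=load("pics/top0.npz"); s=load("pics/scene0.npz")
for n,c in (("top",t),("scene",s)):
    h=cv2.cvtColor(c["img"],cv2.COLOR_BGR2HSV)
    blue=((h[...,0]>100)&(h[...,0]<130)&(h[...,1]>120)&(h[...,2]>50)).astype(np.uint8)
    if n=="top":
        ys,xs=np.nonzero(blue)
        P=np.array([onplane(c,(x,y),52)[:2] for x,y in zip(xs,ys)],np.float32)
        r=cv2.minAreaRect(P); m=P.mean(0); w,v=np.linalg.eigh(np.cov(P.T))
        print("blue top",r,m,"pca yaw of long axis",np.degrees(np.arctan2(*v[::-1,1])), np.sqrt(12*w))
    g=cv2.cvtColor(c["img"],cv2.COLOR_BGR2GRAY)
    # bright ledge
    box=(90,110,200,250) if n=="top" else (330,140,420,200)
    x0,y0,x1,y1=box
    sub=c["img"][y0:y1,x0:x1]; hs=h[y0:y1,x0:x1]
    print(n,"ledge px sample",np.percentile(g[y0:y1,x0:x1],[5,25,50,75,95]))
# hole corners (dark opening in ledge z=24) in crop
f=lambda p:((p[0]+.5)/3.3-.5+90,(p[1]+.5)/3.3-.5+110)
H=np.array([onplane(t,f(p),24)[:2] for p in [(155,147),(248,170),(193,327),(98,298)]])
print("hole",H.round(1).tolist(),[np.round(np.linalg.norm(H[i]-H[(i+1)%4]),1) for i in range(4)],H.mean(0))
print("yaw long",np.arctan2(*( (H[0]+H[1]-H[2]-H[3])[::-1])),"yaw short",np.arctan2(-(H[0]-H[1])[0],(H[0]-H[1])[1]))
E
```

```text
blue top ((550.822021484375, 274.172119140625), (139.47996520996094, 40.68566131591797), 73.4354019165039) [550.67596 273.63614] pca yaw of long axis 73.581620101561 [ 40.5844536  139.65279169]
top ledge px sample [ 30.  79.  97. 100. 114.]
scene ledge px sample [ 31.  55. 114. 180. 198.]
hole [[538.3, 315.6], [521.6, 246.2], [405.9, 278.2], [426.0, 348.3]] [np.float64(71.3), np.float64(120.0), np.float64(72.9), np.float64(116.9)] [472.93780594 297.07916198]
yaw long -0.276520013227792 yaw short -0.23656646677383852
```

```bash
python3 - <<'E'
from plan import *
go([481,-9,190],-0.354)
E
```

```text
t 0.1 pos [ 218.7 -585.1  198.2] ori [-1.572 -0.    -2.784] q [ 1.17  0.42 -0.01  1.61  0.    1.11 -0.05]
shift [-0.4474  0.0087 -0.4478] twist -139.22
```

```bash
python3 -m pendant '[[[-0.01,0,-0.01,-3],[-0.03,0,-0.03,-9],[-0.05,0,-0.05,-15],[-0.07,0,-0.07,-22],[-0.09,0,-0.09,-28],[-0.11,0,-0.11,-34],[-0.13,0,-0.13,-40],[-0.15,0,-0.15,-47],[-0.17,0,-0.17,-53],[-0.19,0,-0.19,-59],[-0.21,0,-0.21,-65],[-0.224,0,-0.224,-70]]]' 0
python3 - <<'E'
from plan import *
go([481,-9,190],-0.354)
E
```

```text
t: 1.3
position: [350.8, -295.4, 198.7]
orientation: [-1.571, 0.0, -1.557]
wrist_force: [-0.4, -0.1, -0.1]
opening: 85.5
t 1.3 pos [ 350.8 -295.4  198.7] ori [-1.571  0.    -1.557] q [ 0.97  0.13 -0.36  2.    0.06  1.02  0.59]
shift [-0.2845  0.0087  0.1343] twist -68.9
```

```bash
python3 -m pendant '[[[-0.02,0,0.01,-6],[-0.05,0,0.023,-12],[-0.08,0,0.037,-18],[-0.11,0,0.052,-25],[-0.14,0.002,0.066,-32],[-0.17,0.004,0.08,-39],[-0.2,0.006,0.094,-46],[-0.23,0.008,0.108,-53],[-0.255,0.009,0.12,-60],[-0.275,0.009,0.13,-66],[-0.284,0.009,0.134,-69],[-0.284,0.009,0.134,-69]]]' 0
python3 - <<'E'
from plan import *
go([481,-9,110],-0.354)
E
```

```text
t: 2.5
position: [481.8, -11.2, 189.6]
orientation: [-1.57, 0.001, -0.356]
wrist_force: [-0.1, -1.2, -0.1]
opening: 85.0
t 2.5 pos [481.8 -11.2 189.6] ori [-1.57e+00  1.00e-03 -3.56e-01] q [ 0.6   0.23 -0.73  1.95  0.18  1.02  1.01]
shift [-0.0015  0.0796  0.0018] twist -0.12
```

```bash
python3 -m pendant '[[[-0.0005,0.015,0.0005,0],[-0.001,0.035,0.001,0],[-0.001,0.055,0.001,0],[-0.001,0.07,0.001,0],[-0.001,0.08,0.001,0],[-0.001,0.08,0.001,0]]]' 0
python3 - <<'E'
from plan import *
go([481,-9,33],-0.354)
from h import *
c=grab("top","1"); s=grab("scene","1")
crop(c,200,110,350,250,4,"pics/top1c.png"); crop(s,240,100,400,240,4,"pics/scene1c.png")
E
```

```text
t: 3.1
position: [480.3, -11.6, 108.9]
orientation: [-1.571, 0.002, -0.36]
wrist_force: [0.4, -0.3, 0.4]
opening: 85.5
t 3.1 pos [480.3 -11.6 108.9] ori [-1.571  0.002 -0.36 ] q [ 0.55  0.35 -0.69  2.03  0.29  0.86  0.91]
shift [-0.0001  0.0759  0.0027] twist -0.35
```

View pics/top1c.png

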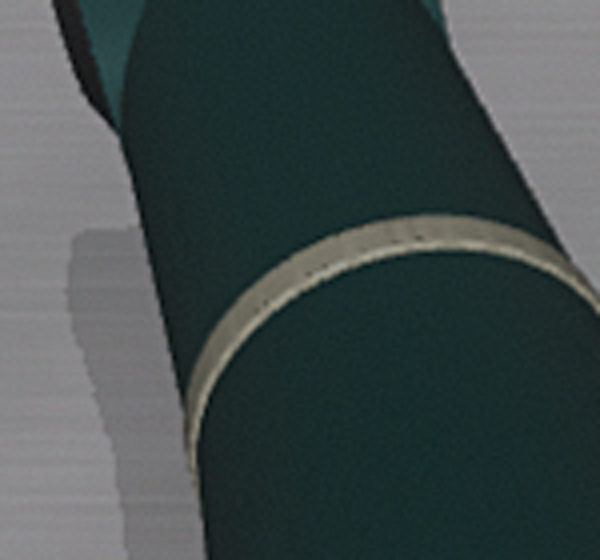

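View pics/scene1c.png

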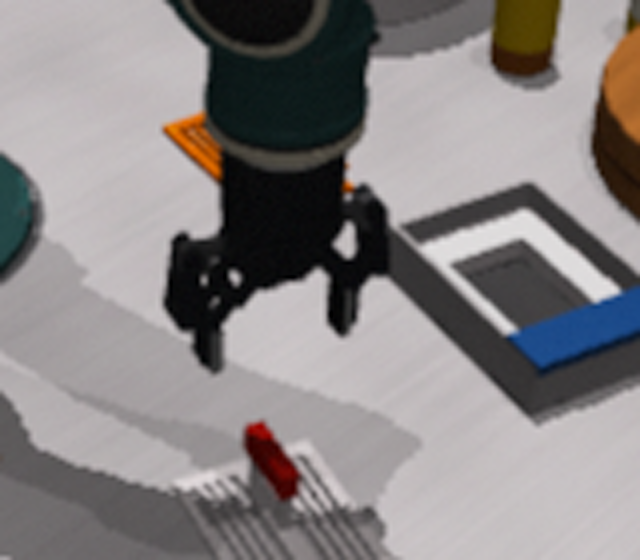

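```bash
python3 -m pendant '[[[0,0.015,0.001,-0.2],[0,0.035,0.002,-0.4],[0,0.055,0.0025,-0.4],[0,0.068,0.0025,-0.4],[0,0.075,0.0025,-0.4],[0,0.075,0.0025,-0.4]]]' 0
python3 - <<'E'
from plan import *
go([481,-9,33],-0.354)
E
```

```text
t: 3.8
position: [481.8, -8.2, 34.3]
orientation: [-1.571, 0.001, -0.351]
wrist_force: [0.2, -0.5, -0.0]
opening: 85.1
t 3.8 pos [481.8  -8.2  34.3] ori [-1.571e+00  1.000e-03 -3.510e-01] q [ 0.47  0.48 -0.61  2.07  0.42  0.71  0.8 ]
shift [-0.0005  0.0013 -0.001 ] twist 0.19
```

```bash
python3 -m pendant '[[[0,0,0,0],[0,0,0,0],[0,0,0,0],[0,0,0,0],[0,0,0,0],[0,0,0,0],[0,0,0,0],[0,0,0,0]]]' 1
python3 - <<'E'
from plan import *
s=arm.state(); print(s["wrist_force"],s["moment"],s["opening"])
E
```

```text
t: 4.6
position: [482.0, -8.4, 34.8]
orientation: [-1.571, 0.0, -0.351]
wrist_force: [0.3, 0.1, 0.1]
opening: 0.2
[0.25342953 0.14117423 0.06264907] [-0.00056346  0.03911703 -0.03683365] 0.1870874425077459
```

```bash
python3 - <<'E'
from h import *
s=grab("scene","2"); crop(s,240,140,400,280,4,"pics/scene2c.png")
t=grab("top","2"); crop(t,90,110,330,250,3.3,"pics/top2c.png")
print(proj(s,[[482,-8.4,34.8],[481,-9,50]]))
E
```

```text
[[307.8238569  218.89526254]
 [307.58205467 214.93437576]]
```

View pics/scene2c.png

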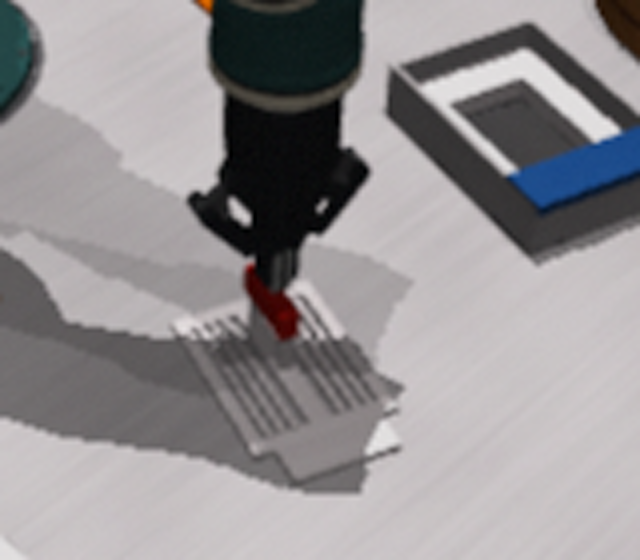

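View pics/top2c.png

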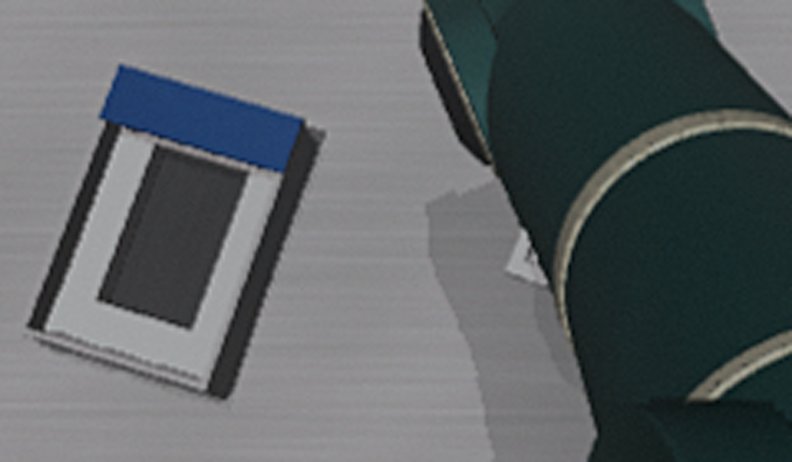

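```bash
python3 - <<'E'
from h import *
s=load("pics/scene2.npz")
crop(s,280,170,340,230,10,"pics/scene2d.png")
s0=load("pics/scene0.npz"); crop(s0,280,170,340,230,10,"pics/scene0d.png")
a=np.hstack([cv2.imread("pics/scene0d.png")[:, :400*1+0],cv2.imread("pics/scene2d.png")[:, :400]]); a=cv2.convertScaleAbs(a,alpha=1.6,beta=20)
cv2.imwrite("pics/cmp2.png",a)
for z in (20,34.8,48,60,62,90): print(z,((proj(s,[[482,-8.4,z]])[0]-[280,170]+.5)*10).round())
E
```

```text
20 [282. 531.]
34.8 [283. 494.]
48 [285. 460.]
60 [286. 429.]
62 [286. 424.]
90 [289. 350.]
```

View pics/cmp2.png

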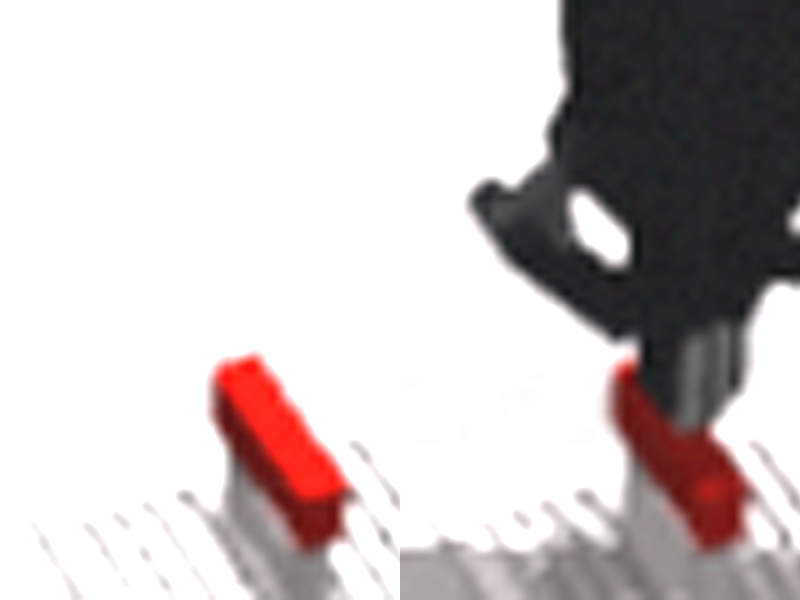

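```bash
python3 - <<'E'
from h import *
s=load("pics/scene1.npz")
ps=((210+.5)/4-.5+240,(370+.5)/4-.5+100),((343+.5)/4-.5+240,(332+.5)/4-.5+100)
for z in (100,109,122,135,145): print(z,proj(s,[[480.3,-11.6,z]])[0].round(1), [proj(s,[[480.3+a*.352,-11.6+a*.936,z]])[0].round(1).tolist() for a in (-42.7,42.7)])
print(np.mean(ps,0),ps)
s=load("pics/scene0.npz"); crop(s,0,160,70,240,8,"pics/s0g.png")
for z in (186,198,212,225): print(z,proj(s,[[218.7,-585.1,z]])[0], [proj(s,[[218.7+a*.35,-585.1-a*.937,z]])[0].round(1).tolist() for a in (-42.7,42.7)])
E
```

```text
100 [307.3 202. ] [[292.9, 206.3], [321.4, 197.7]]
109 [307.4 199.5] [[292.9, 203.9], [321.6, 195.3]]
122 [307.5 195.9] [[293.0, 200.3], [321.8, 191.7]]
135 [307.7 192.3] [[293.0, 196.6], [322.1, 188.0]]
145 [307.8 189.4] [[293.0, 193.7], [322.3, 185.2]]
[308.75  187.375] ((292.125, 192.125), (325.375, 182.625))
186 [ 48.53587686 238.02301648] [[62.9, 225.8], [33.4, 250.9]]
198 [ 46.56790499 234.36173927] [[61.1, 222.1], [31.2, 247.3]]
212 [ 44.23062997 230.01339879] [[58.9, 217.8], [28.7, 242.9]]
225 [ 42.01938588 225.89953023] [[56.9, 213.7], [26.3, 238.8]]
```

View pics/s0g.png

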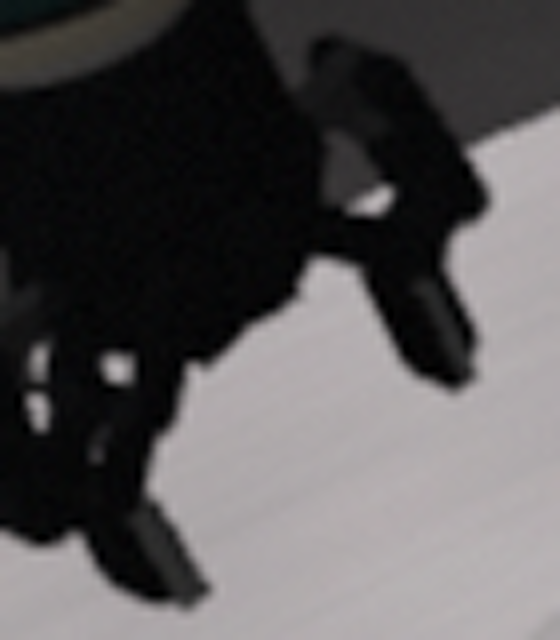

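```bash
python3 -m pendant '[[[0,-0.01,0,0],[0,-0.01,0,0],[0,-0.01,0,0],[0,-0.01,0,0],[0,-0.01,0,0],[0,-0.01,0,0],[0,-0.01,0,0]]]' 0
python3 - <<'E'
from plan import *
from h import *
go([481,-9,10],-0.354)
s=grab("scene","3"); crop(s,270,140,350,230,7,"pics/scene3.png")
E
```

```text
t: 5.4
position: [482.0, -8.3, 44.7]
orientation: [-1.571, 0.0, -0.351]
wrist_force: [-0.1, 0.2, 0.3]
opening: 85.5
t 5.4 pos [482.   -8.3  44.7] ori [-1.571  0.    -0.351] q [ 0.48  0.46 -0.63  2.07  0.4   0.73  0.82]
shift [-0.0007  0.0347 -0.001 ] twist 0.19
```

View pics/scene3.png

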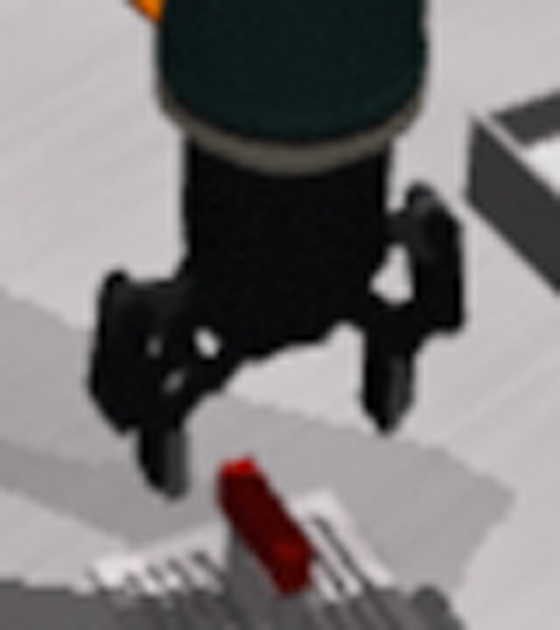

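```bash
python3 - <<'E'
from h import *
s=load("pics/scene3.npz")
for z in (84,87,90):
    print(z,[((proj(s,[[482+a*.344,-8.3+a*.939,z]])[0]-[270,140]+.5)*7).round().tolist() for a in (-57,-42.7,0,42.7,57)])
E
```

```text
84 [[139.0, 507.0], [173.0, 497.0], [272.0, 466.0], [370.0, 436.0], [402.0, 426.0]]
87 [[139.0, 502.0], [173.0, 491.0], [273.0, 460.0], [370.0, 430.0], [402.0, 420.0]]
90 [[139.0, 496.0], [173.0, 486.0], [273.0, 455.0], [370.0, 424.0], [403.0, 414.0]]
```

```bash
python3 -m pendant '[[[0,0.01,-0.001,0],[-0.001,0.022,-0.001,0],[-0.001,0.032,-0.001,0],[-0.001,0.036,-0.001,0],[-0.001,0.036,-0.001,0]]]' 0
python3 - <<'E'
from plan import *
from h import *
go([481,-9,8],-0.354)
s=grab("scene","4"); crop(s,270,140,350,230,7,"pics/scene4.png")
E
```

```text
t: 5.95
position: [480.2, -8.7, 7.9]
orientation: [-1.571, 0.002, -0.35]
wrist_force: [0.5, -0.5, -0.1]
opening: 85.1
t 5.95 pos [480.2  -8.7   7.9] ori [-1.571  0.002 -0.35 ] q [ 0.44  0.52 -0.58  2.09  0.46  0.66  0.77]
shift [ 0.0008 -0.0001 -0.    ] twist 0.2
```

View pics/scene4.png

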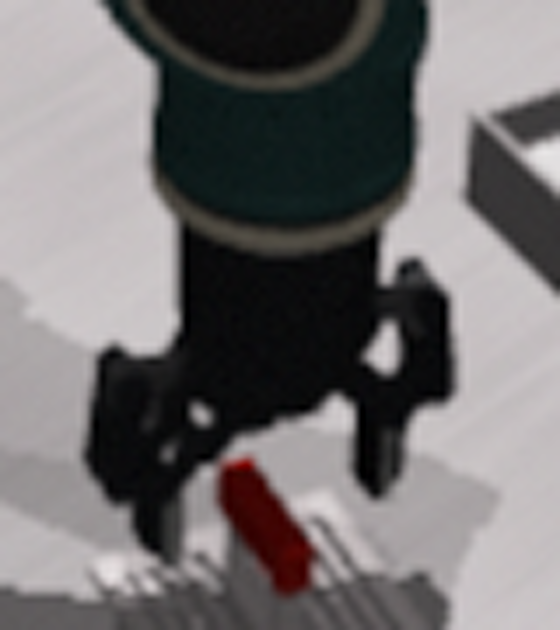

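```bash
python3 -m pendant '[[[0.0005,0.004,0,0],[0.0005,0.004,0,0],[0.0005,0.004,0,0],[0.0005,0.004,0,0],[0.0005,0.004,0,0],[0.0005,0.004,0,0],[0.0005,0.004,0,0],[0.0005,0.004,0,0],[0.0005,0.004,0,0]]]' 1
python3 - <<'E'
from plan import *
s=arm.state(); print(s["wrist_force"],s["moment"],s["opening"])
E
```

```text
t: 6.9
position: [481.3, -9.1, 5.1]
orientation: [-1.571, -0.0, -0.351]
wrist_force: [-1.8, 0.1, 6.2]
opening: 14.9
[-1.76039012  0.0707497   6.23234948] [-0.05197597  0.39997535 -0.05011112] 14.85201681570641
```

```bash
python3 -m pendant '[[[0,-0.01,0,0],[0,-0.025,0,0],[0,-0.045,0,0],[0,-0.065,0,0],[0,-0.085,0,0],[0,-0.1,0,0],[0,-0.1,0,0],[0,-0.1,0,0]]]' 1
python3 - <<'E'
from plan import *
from h import *
st=arm.state(); print(st["wrist_force"],st["moment"],st["opening"])
s=grab("scene","5"); crop(s,250,120,400,260,4,"pics/scene5c.png")
t=grab("top","5"); crop(t,90,90,330,250,3.3,"pics/top5c.png")
E
```

```text
t: 7.7
position: [481.1, -9.4, 104.8]
orientation: [-1.571, -0.0, -0.351]
wrist_force: [0.1, 0.4, -3.3]
opening: 14.8
[ 0.14708664  0.38985828 -3.31397346] [ 0.06149211  0.06290544 -0.00704463] 14.79475707637922
```

View pics/scene5c.png

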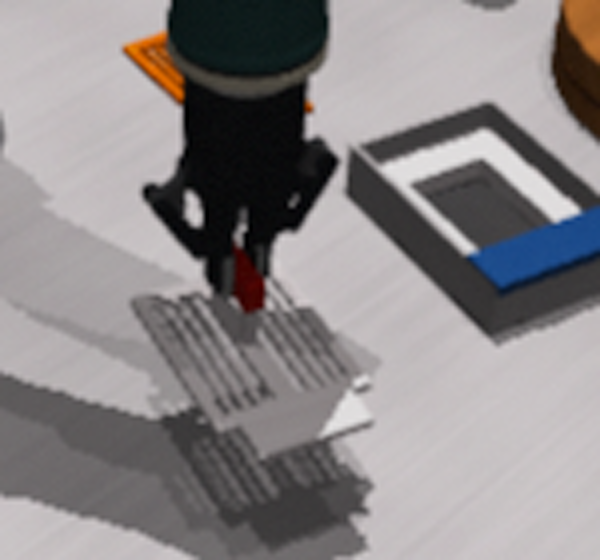

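View pics/top5c.png

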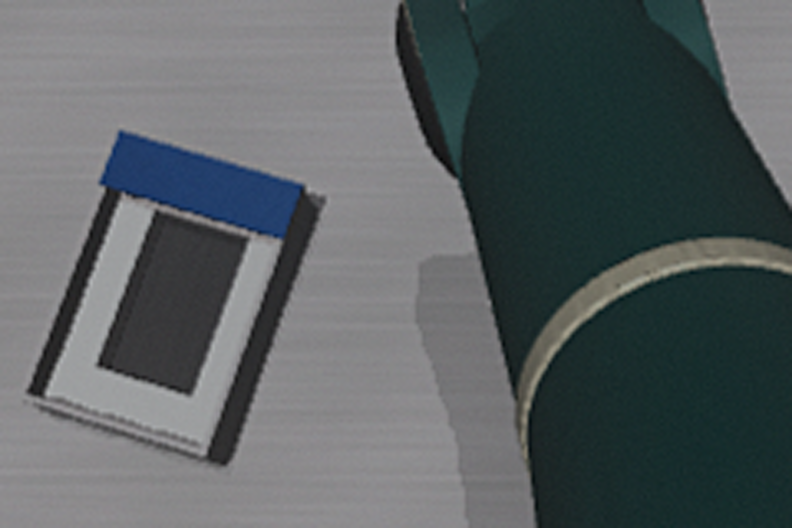

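```bash
cat > tilt.py <<'E'
from h import *
from scipy.optimize import least_squares
from scipy.spatial.transform import Rotation as Ro
# grate points rel. grip (top surface z=-44)
M={'RL':(-50,55,-44),'RR':(-50,-55,-44),'FL':(90,55,-44),'FR':(90,-55,-44),'TL':(120,40,-44),'TR':(120,-40,-44),'nL':(90,40,-44),'nR':(90,-40,-44)}
def fit(c,obs,xy,yaw,z0,sx=2.0,sz=5.0,sp=0.7):
    """obs: name->(u,v). L=+y side. unknown: tilt(pitch, + = tongue down), dx,dy along grate, z"""
    ks=list(obs); uv=np.array([obs[k] for k in ks])
    def pts(p):
        R=Ro.from_euler('ZY',[yaw+p[4],p[0]]).as_matrix()
        return (R@np.array([M[k] for k in ks],float).T).T+np.array([xy[0]+p[1],xy[1]+p[2],z0+p[3]])
    def f(p): return np.r_[((proj(c,pts(p))-uv)/sp).ravel(),p[1]/sx,p[2]/sx,p[3]/sz,p[4]/0.02]
    r=least_squares(f,np.zeros(5)); cov=np.linalg.inv(r.jac.T@r.jac)
    print("tilt deg %.1f +- %.1f"%(np.degrees(r.x[0]),np.degrees(cov[0,0]**.5)),"dxyz",r.x[1:4].round(1),"dyaw %.3f"%r.x[4],"rms px",np.sqrt(np.mean((proj(c,pts(r.x))-uv)**2)).round(2))
    return r.x
E
python3 - <<'E'
from tilt import *
s=load("pics/scene5.npz"); g=lambda p:((p[0]+.5)/4-.5+250,(p[1]+.5)/4-.5+120)
obs={'RR':g((135,298)),'FR':g((223,425)),'TR':g((268,460)),'TL':g((372,424)),'FL':g((371,381))}
fit(s,obs,(481.1,-9.4),-0.351,150)
fit(s,obs,(481.1,-9.4),-0.351,150,sz=2)
# bigger zoom
crop(s,275,180,350,245,10,"pics/scene5d.png")
E
```

```text
tilt deg 0.9 +- 1.2 dxyz [0.7 1.8 0.7] dyaw -0.001 rms px 0.94
tilt deg 0.8 +- 1.2 dxyz [0.5 2.  0.4] dyaw -0.001 rms px 0.93
```

View pics/scene5d.png

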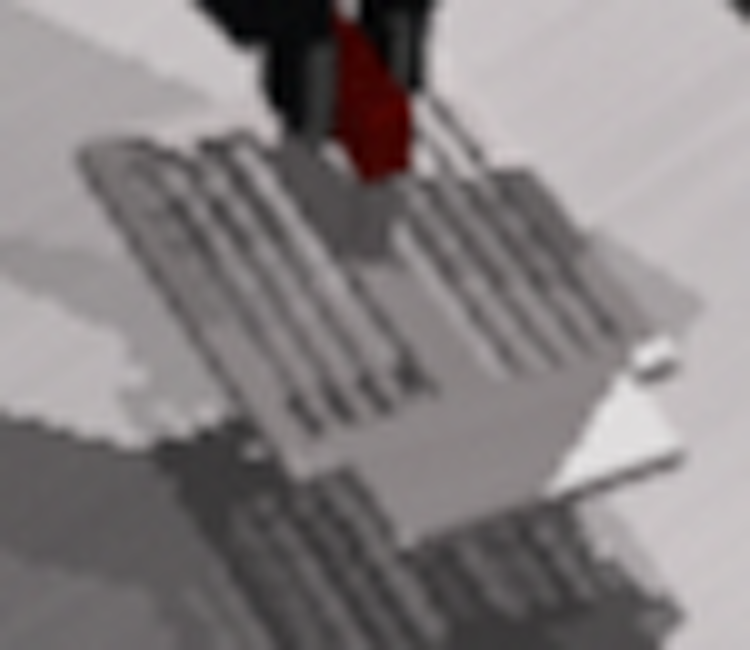

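```bash
cat >> plan.py <<'E'
P0=np.array([473.3,296.6]); PY=-0.284
EX=np.array([np.cos(PY),np.sin(PY)]); EY=np.array([-np.sin(PY),np.cos(PY)])
def pan(gx,gy,gz,dz=44.9):
    """grip target in pan frame -> reported TCP target"""
    w=P0+gx*EX+gy*EY; return [w[0],w[1],gz-dz]
def where():
    s=arm.state(); p=np.array(s["position"]); d=p[:2]-P0
    print("t",round(s["t"],2),"grip in pan",np.round([d@EX,d@EY,p[2]+44.9],1),"yaw rel",round(s["orientation"][2]-PY,3),"F",np.round(s["wrist_force"],1),"M",np.round(s["moment"],2),"open",round(s["opening"],1))
E
python3 - <<'E'
from plan import *
go(pan(-66,0,150),PY)
E
```

```text
t 7.8 pos [480.7  -9.2 104.1] ori [-1.571e+00  1.000e-03 -3.510e-01] q [ 0.54  0.36 -0.69  2.03  0.3   0.85  0.9 ]
shift [-0.1779 -0.0009  0.2802] twist -3.83
```

```bash
python3 -m pendant '[[[-0.008,0,0.012,0],[-0.022,0,0.035,-0.5],[-0.04,0,0.063,-1],[-0.059,0,0.093,-1.5],[-0.078,0,0.123,-2],[-0.097,0,0.153,-2.5],[-0.116,0,0.183,-3],[-0.134,0,0.211,-3.4],[-0.151,0,0.238,-3.8],[-0.165,0,0.26,-3.8],[-0.174,0,0.274,-3.8],[-0.178,0,0.28,-3.8]]]' 1
python3 -m pendant '[[[0,0,0,0],[0,0,0,0]]]' 1
python3 - <<'E'
from plan import *
from h import *
where()
go(pan(-66,0,104),PY)
s=grab("scene","6"); crop(s,310,90,460,210,5,"pics/scene6c.png")
t=grab("top","6"); crop(t,60,90,260,240,4,"pics/top6c.png")
E
```

```text
t: 9.0
position: [408.6, 317.1, 104.3]
orientation: [-1.571, 0.001, -0.282]
wrist_force: [0.4, -0.7, -3.2]
opening: 14.9
t: 9.2
position: [410.2, 314.2, 104.4]
orientation: [-1.572, 0.0, -0.285]
wrist_force: [0.0, 0.3, -3.1]
opening: 15.3
t 9.2 grip in pan [-65.5  -0.8 149.3] yaw rel -0.001 F [ 0.   0.3 -3.1] M [-0.03  0.05  0.  ] open 15.3
t 9.2 pos [410.2 314.2 104.4] ori [-1.572  0.    -0.285] q [-0.09  0.45 -0.77  1.95  0.4   0.9   0.23]
shift [-0.0005  0.0453  0.0008] twist -0.05
```

View pics/scene6c.png

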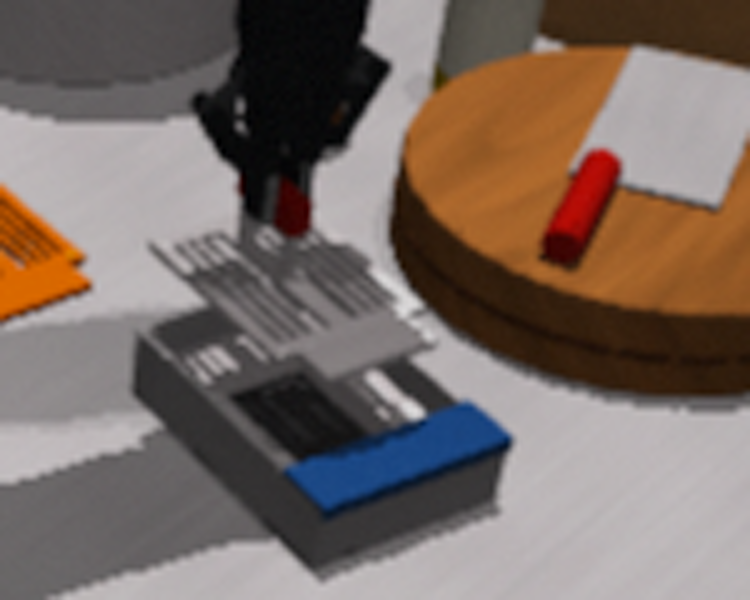

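View pics/top6c.png

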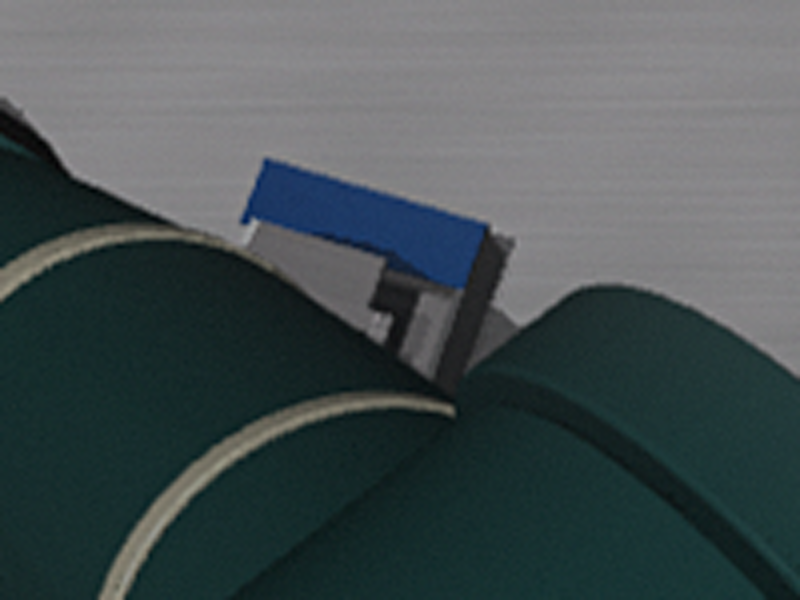

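```bash
python3 - <<'E'
from h import *
from plan import *
s=load("pics/scene6.npz"); t=load("pics/top6.npz")
g=lambda p:((p[0]+.5)/5-.5+310,(p[1]+.5)/5-.5+90)
f=lambda p:((p[0]+.5)/4-.5+60,(p[1]+.5)/4-.5+90)
R=Ro.from_euler('z',-0.285).as_matrix()
for nm,m,a,b in (("TR",(120,-40,-44),(320,380),(388,262)),("TL",(120,40,-44),(437,345),(258,218))):
    P,e=tri([(s,g(a)),(t,f(b))])
    print(nm,"tri",P.round(1),np.round(e,1),"pred",(R@np.array(m)+[410.2,314.2,149.3]).round(1))
E
```

```text
TR tri [510.8 239.9 104.9] [1.2 1.2] pred [514.1 242.1 105.3]
TL tri [537.2 316.6 103.3] [0.5 0.5] pred [536.6 318.8 105.3]
```

```bash
python3 -m pendant '[[[0,0.01,0,0],[0,0.022,0.001,0],[0,0.034,0.001,0],[-0.0005,0.042,0.001,0],[-0.0005,0.045,0.001,0],[-0.0005,0.045,0.001,0]]]' 1
python3 - <<'E'
from plan import *
where()
E
```

```text
t: 9.9
position: [409.8, 316.1, 59.3]
orientation: [-1.571, 0.001, -0.284]
wrist_force: [-0.1, 0.1, -2.8]
opening: 15.1
t 9.9 grip in pan [-66.5   0.9 104.2] yaw rel -0.0 F [-0.1  0.1 -2.8] M [ 0.06  0.07 -0.02] open 15.1
```

```bash
python3 -m pendant '[[[0,0.002,0,0],[0,0.004,0,0],[0.001,0.005,0,0],[0.002,0.006,0,0],[0.003,0.007,0,0],[0.003,0.007,0,0]]]' 1
python3 - <<'E'
from plan import *
where()
E
```

```text
t: 10.5
position: [413.4, 315.3, 53.4]
orientation: [-1.571, -0.001, -0.285]
wrist_force: [-2.3, -3.0, 9.7]
opening: 14.6
t 10.5 grip in pan [-62.7   1.2  98.3] yaw rel -0.001 F [-2.3 -3.   9.7] M [-0.62  0.83 -0.05] open 14.6
```

```bash
python3 -m pendant '[[[0.001,0.001,0,0],[0.002,0.002,0,0],[0.003,0.003,0,0],[0.004,0.004,0,0],[0.004,0.004,0,0]]]' 1
python3 - <<'E'
from plan import *
from h import *
where()
s=grab("scene","7"); crop(s,310,90,460,210,5,"pics/scene7c.png")
t=grab("top","7"); crop(t,60,90,260,240,4,"pics/top7c.png")
E
```

```text
t: 11.0
position: [418.2, 314.0, 49.6]
orientation: [-1.57, -0.002, -0.285]
wrist_force: [3.0, -5.5, 11.7]
opening: 14.6
t 11.0 grip in pan [-57.7   1.2  94.5] yaw rel -0.001 F [ 3.  -5.5 11.7] M [-1.03 -0.15  0.04] open 14.6
```

View pics/scene7c.png

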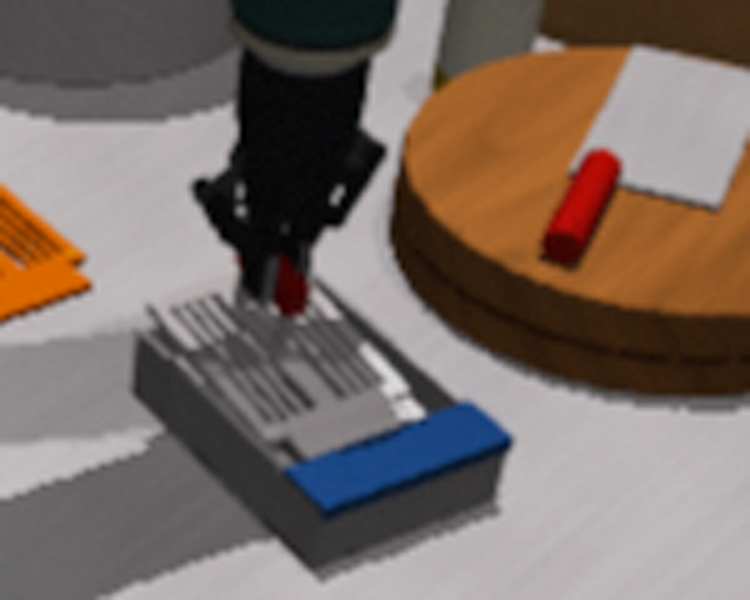

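View pics/top7c.png

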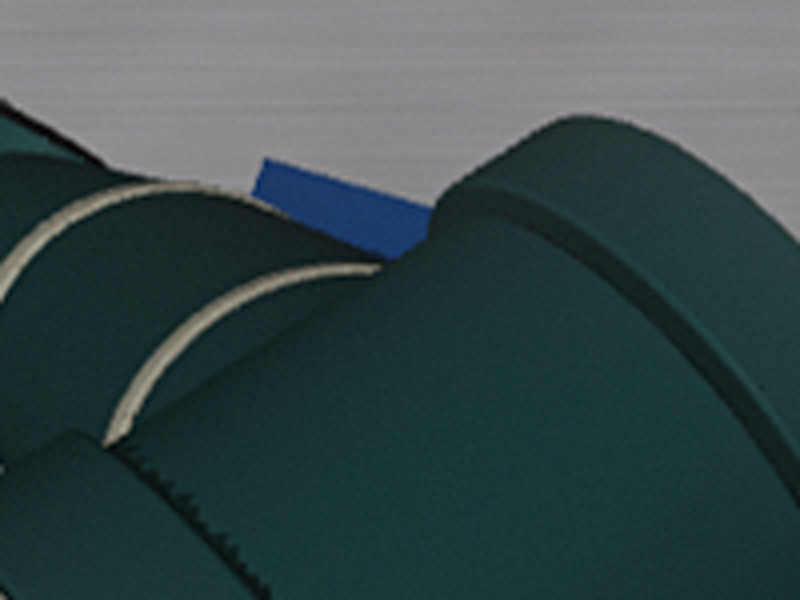

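```bash
python3 - <<'E'
from h import *
s=load("pics/scene7.npz"); s["img"]=cv2.convertScaleAbs(s["img"],alpha=1.3,beta=10); crop(s,333,135,413,195,9,"pics/scene7d.png")
E
```

```text
(no output)
```

View pics/scene7d.png

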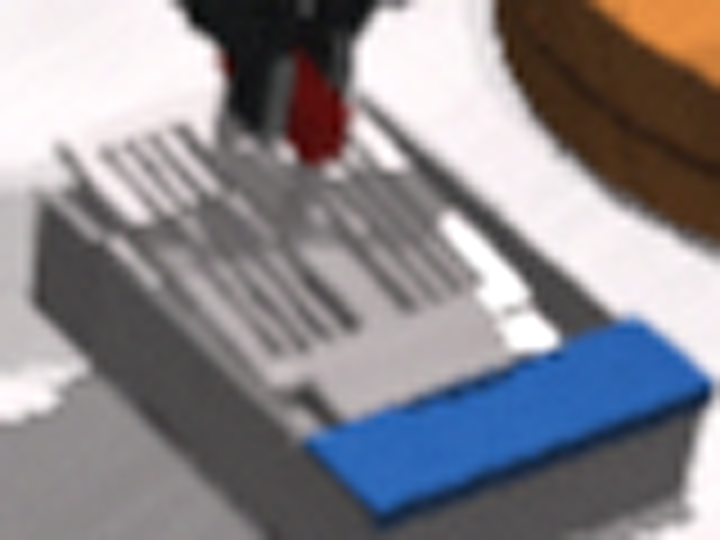

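```bash
python3 - <<'E'
from tilt import *
s=load("pics/scene7.npz"); g=lambda p:((p[0]+.5)/9-.5+333,(p[1]+.5)/9-.5+135)
obs={'RR':g((62,148)),'FR':g((268,388)),'nR':g((303,383))}
fit(s,obs,(418.2,314),-0.285,94.5)
R=lambda th:Ro.from_euler('ZY',[-0.285,np.radians(th)]).as_matrix()
for th in (0,5,8,10,12,15):
    print(th,{k:((proj(s,[R(th)@np.array(M[k])+[418.2,314,94.5]])[0]-[333,135]+.5)*9).round().tolist() for k in ('RR','FR','nR','FL','nL')})
E
```

```text
tilt deg 5.8 +- 1.6 dxyz [-1.2 -0.6  0.1] dyaw -0.022 rms px 0.42
0 {'RR': [67.0, 168.0], 'FR': [293.0, 383.0], 'nR': [330.0, 370.0], 'FL': [555.0, 288.0], 'nL': [520.0, 301.0]}
5 {'RR': [62.0, 152.0], 'FR': [284.0, 394.0], 'nR': [320.0, 381.0], 'FL': [544.0, 299.0], 'nL': [509.0, 312.0]}
8 {'RR': [60.0, 143.0], 'FR': [277.0, 399.0], 'nR': [313.0, 386.0], 'FL': [537.0, 305.0], 'nL': [502.0, 317.0]}
10 {'RR': [58.0, 137.0], 'FR': [273.0, 402.0], 'nR': [309.0, 389.0], 'FL': [532.0, 308.0], 'nL': [497.0, 321.0]}
12 {'RR': [57.0, 130.0], 'FR': [268.0, 405.0], 'nR': [304.0, 392.0], 'FL': [527.0, 311.0], 'nL': [492.0, 324.0]}
15 {'RR': [55.0, 121.0], 'FR': [261.0, 409.0], 'nR': [297.0, 396.0], 'FL': [519.0, 315.0], 'nL': [485.0, 328.0]}
```

```bash
python3 -m pendant '[[[0.001,0.001,-0.001,0],[0.002,0.002,-0.001,0],[0.002,0.002,-0.001,0],[0.002,0.002,-0.001,0]]]' 1
python3 - <<'E'
from plan import *
from h import *
where()
s=grab("scene","8"); s["img"]=cv2.convertScaleAbs(s["img"],alpha=1.3,beta=10); crop(s,333,135,413,195,9,"pics/scene8d.png")
E
```

```text
t: 11.5
position: [420.1, 313.4, 48.0]
orientation: [-1.568, -0.002, -0.285]
wrist_force: [4.1, -1.1, 12.1]
opening: 14.9
t 11.5 grip in pan [-55.8   1.2  92.9] yaw rel -0.001 F [ 4.1 -1.1 12.1] M [-0.04 -0.36 -0.06] open 14.9
```

View pics/scene8d.png

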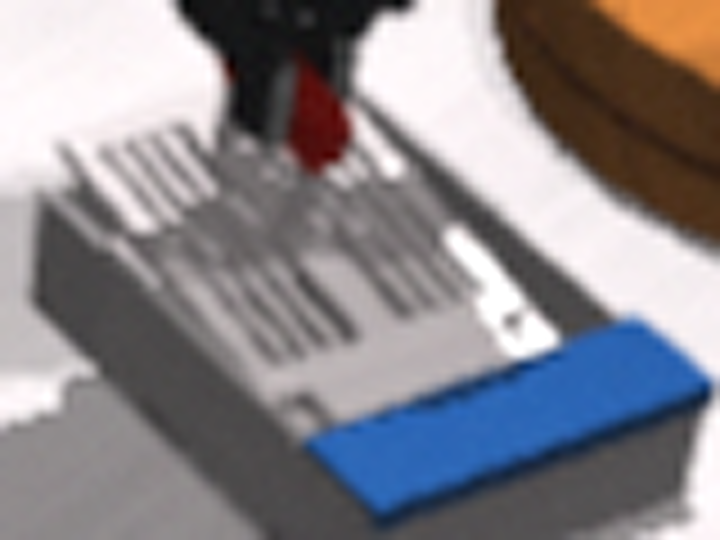

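```bash
python3 -m pendant '[[[0,-0.002,0,0],[0,-0.004,0,0],[0.003,-0.004,0,0],[0.007,-0.004,0,0],[0.011,-0.004,0,0],[0.015,-0.004,0,0],[0.019,-0.004,0,0],[0.022,-0.004,0,0],[0.022,-0.004,0,0]]]' 1
python3 - <<'E'
from plan import *
from h import *
where()
s=grab("scene","9"); s["img"]=cv2.convertScaleAbs(s["img"],alpha=1.3,beta=10); crop(s,333,125,413,195,9,"pics/scene9d.png")
E
```

```text
t: 12.45
position: [440.0, 306.2, 50.7]
orientation: [-1.571, 0.0, -0.285]
wrist_force: [0.1, 0.2, -3.5]
opening: 14.8
t 12.45 grip in pan [-34.7  -0.1  95.6] yaw rel -0.001 F [ 0.1  0.2 -3.5] M [ 0.03  0.07 -0.08] open 14.8
```

View pics/scene9d.png

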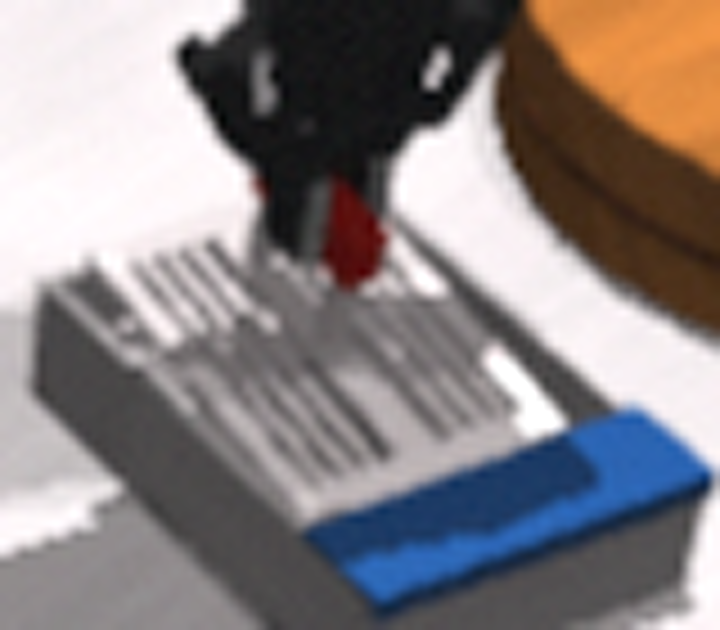

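```bash
python3 - <<'E'
from tilt import *
s=load("pics/scene9.npz"); g=lambda p:((p[0]+.5)/9-.5+333,(p[1]+.5)/9-.5+125)
obs={'RR':g((95,256)),'FR':g((298,518))}
fit(s,obs,(440,306.2),-0.285,95.6,sz=2)
R=lambda th:Ro.from_euler('ZY',[-0.285,np.radians(th)]).as_matrix()
for th in (5,8,10,12):
    print(th,{k:((proj(s,[R(th)@np.array(M[k])+[440,306.2,95.6]])[0]-[333,125]+.5)*9).round().tolist() for k in ('RR','FR')})
E
```

```text
tilt deg 9.0 +- 1.8 dxyz [-1.   0.3  0.9] dyaw -0.020 rms px 0.5
5 {'RR': [94.0, 274.0], 'FR': [321.0, 521.0]}
8 {'RR': [92.0, 265.0], 'FR': [314.0, 526.0]}
10 {'RR': [91.0, 259.0], 'FR': [310.0, 529.0]}
12 {'RR': [89.0, 252.0], 'FR': [305.0, 532.0]}
```

```bash
python3 -m pendant '[[[0.003,0,0,0],[0.006,-0.002,0,0],[0.009,-0.005,0,0],[0.009,-0.008,0,0],[0.009,-0.011,0,0],[0.009,-0.013,0,0],[0.009,-0.015,0,0],[0.009,-0.017,0,0],[0.009,-0.017,0,0]]]' 1
python3 - <<'E'
from plan import *
from h import *
where()
s=grab("scene","10"); s["img"]=cv2.convertScaleAbs(s["img"],alpha=1.3,beta=10); crop(s,333,115,413,195,7.5,"pics/scene10d.png")
E
```

```text
t: 13.4
position: [448.0, 303.7, 67.8]
orientation: [-1.571, 0.0, -0.285]
wrist_force: [0.3, -1.2, -10.5]
opening: 14.9
t 13.4 grip in pan [-26.3  -0.3 112.7] yaw rel -0.001 F [  0.3  -1.2 -10.5] M [-0.18  0.35 -0.01] open 14.9
```

View pics/scene10d.png

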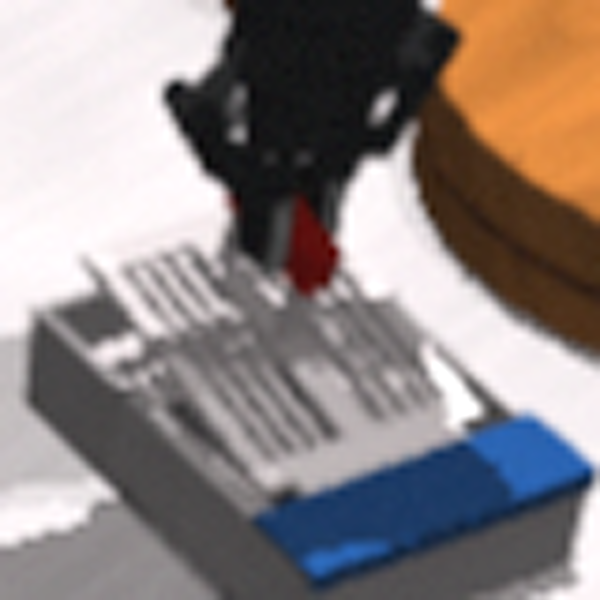

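```bash
python3 -m pendant '[[[0.002,0.003,0,0],[0.003,0.006,0,0],[0.004,0.01,0,0],[0.004,0.013,0,0],[0.003,0.015,0,0],[0.002,0.017,0,0],[0.001,0.019,0,0],[0,0.021,0,0],[0,0.021,0,0]]]' 1
python3 - <<'E'
from plan import *
where()
E
```

```text
t: 14.35
position: [447.8, 304.5, 47.0]
orientation: [-1.57, -0.0, -0.284]
wrist_force: [-4.0, -1.4, 6.4]
opening: 15.2
t 14.35 grip in pan [-26.6   0.4  91.9] yaw rel 0.0 F [-4.  -1.4  6.4] M [-0.26  0.27 -0.11] open 15.2
```

```bash
python3 -m pendant '[[[-0.001,0.002,0,0],[-0.002,0.004,0,0],[-0.004,0.006,0,0],[-0.005,0.008,0,0],[-0.006,0.01,0,0],[-0.007,0.012,0,0],[-0.007,0.012,0,0]]]' 1
python3 - <<'E'
from plan import *
from h import *
where()
s=grab("scene","11"); s["img"]=cv2.convertScaleAbs(s["img"],alpha=1.3,beta=10); crop(s,333,115,413,195,7.5,"pics/scene11d.png")
E
```

```text
t: 15.05
position: [441.1, 306.3, 34.7]
orientation: [-1.571, 0.0, -0.284]
wrist_force: [-3.4, 1.4, 5.0]
opening: 15.0
t 15.05 grip in pan [-33.6   0.3  79.6] yaw rel 0.0 F [-3.4  1.4  5. ] M [0.17 0.39 0.09] open 15.0
```

View pics/scene11d.png

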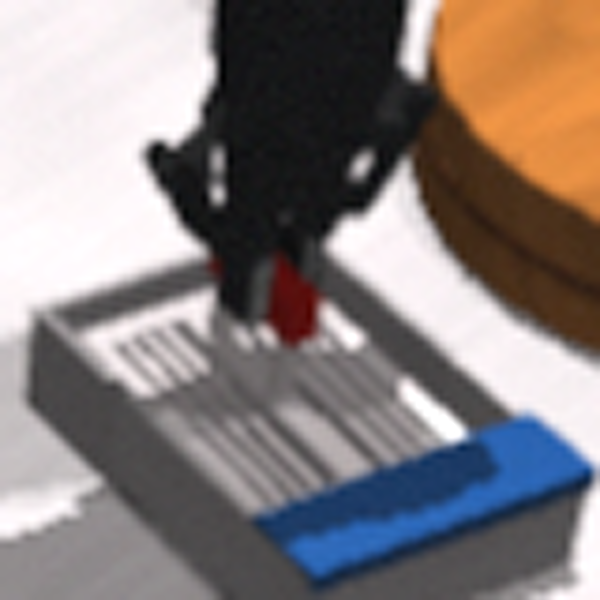

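```bash
python3 -m pendant '[[[0,0.001,0,0],[-0.001,0.002,0,0],[-0.001,0.003,0,0],[-0.002,0.004,0,0],[-0.002,0.005,0,0],[-0.002,0.005,0,0]]]' 1
python3 - <<'E'
from plan import *
where()
E
```

```text
t: 15.7
position: [439.4, 306.6, 29.7]
orientation: [-1.571, 0.0, -0.284]
wrist_force: [-3.1, 2.0, 4.6]
opening: 14.8
t 15.7 grip in pan [-35.3   0.1  74.6] yaw rel -0.0 F [-3.1  2.   4.6] M [0.28 0.08 0.08] open 14.8
```

```bash
python3 -m pendant '[[[0,0.0005,0,0],[0,0.001,0,0],[0,0.0015,0,0],[0,0.0015,0,0]]]' 1
python3 - <<'E'
from plan import *
where()
E
```

```text
t: 16.1
position: [439.3, 306.5, 28.3]
orientation: [-1.571, 0.0, -0.284]
wrist_force: [-5.0, 1.4, 7.1]
opening: 14.6
t 16.1 grip in pan [-35.4   0.   73.2] yaw rel -0.0 F [-5.   1.4  7.1] M [0.19 0.55 0.02] open 14.6
```

```bash
python3 -m pendant '[[[0,0.001,0,0],[0,0.0015,0,0],[0,0.0015,0,0]]]' 1
python3 - <<'E'
from plan import *
from h import *
where()
s=grab("scene","12"); s["img"]=cv2.convertScaleAbs(s["img"],alpha=1.3,beta=10); crop(s,333,115,413,195,7.5,"pics/scene12d.png")
E
```

```text
t: 16.4
position: [439.4, 306.5, 28.2]
orientation: [-1.572, -0.001, -0.284]
wrist_force: [-15.5, -8.1, 42.1]
opening: 15.0
t 16.4 grip in pan [-35.3   0.   73.1] yaw rel -0.0 F [-15.5  -8.1  42.1] M [-1.93  2.78  0.09] open 15.0
```

View pics/scene12d.png

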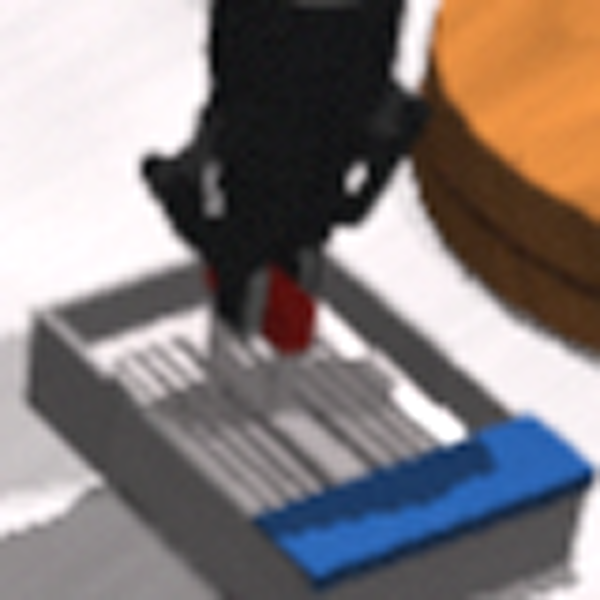

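```bash
python3 -m pendant '[[[0,-0.001,0,0],[0,-0.0015,0,0],[0,-0.0015,0,0],[0,-0.0015,0,0]]]' 1
python3 - <<'E'
from plan import *
where()
E
```

```text
t: 16.85
position: [439.5, 306.4, 28.3]
orientation: [-1.571, 0.0, -0.285]
wrist_force: [-3.7, 0.1, 8.5]
opening: 14.8
t 16.85 grip in pan [-35.2  -0.   73.2] yaw rel -0.001 F [-3.7  0.1  8.5] M [0.   0.49 0.09] open 14.8
```

```bash
python3 -m pendant '[[[0,0,0,0],[0,0,0,0],[0,0,0,0],[0,0,0,0],[0,0,0,0],[0,0,0,0],[0,0,0,0]]]' 0
python3 -m pendant '[[[0,-0.01,0,0],[0,-0.03,0,0],[0,-0.06,0,0],[0,-0.1,0,0],[0,-0.14,0,0],[0,-0.17,0,0],[0,-0.17,0,0]]]' 0
python3 - <<'E'
from plan import *
from h import *
where()
s=grab("scene","13"); crop(s,310,90,460,210,5,"pics/scene13c.png")
t=grab("top","13")
E
```

```text
t: 17.55
position: [439.6, 306.4, 28.3]
orientation: [-1.571, 0.0, -0.285]
wrist_force: [0.1, 0.2, -0.2]
opening: 85.2
t: 18.25
position: [440.8, 307.7, 202.7]
orientation: [-1.567, -0.004, -0.284]
wrist_force: [-0.4, 1.1, -1.2]
opening: 85.3
t 18.25 grip in pan [-34.3   1.6 247.6] yaw rel -0.0 F [-0.4  1.1 -1.2] M [ 0.    0.02 -0.02] open 85.3
```

View pics/scene13c.png

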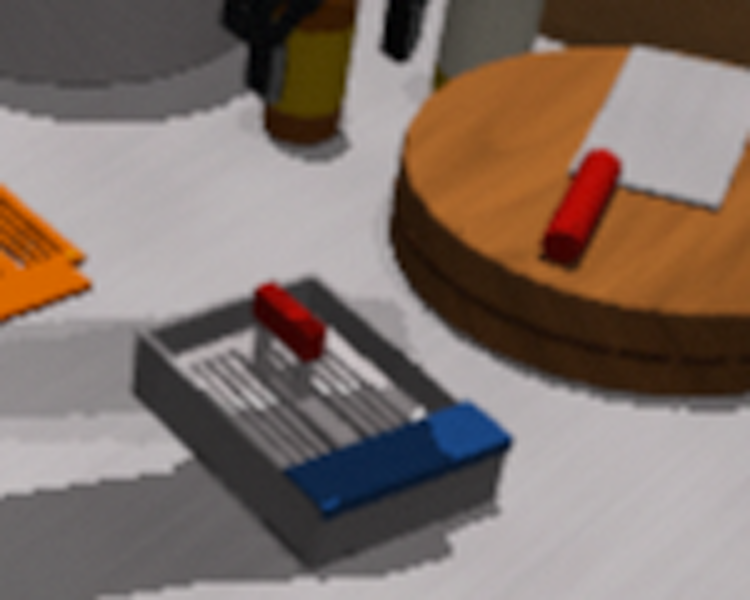

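View pics/top13.png

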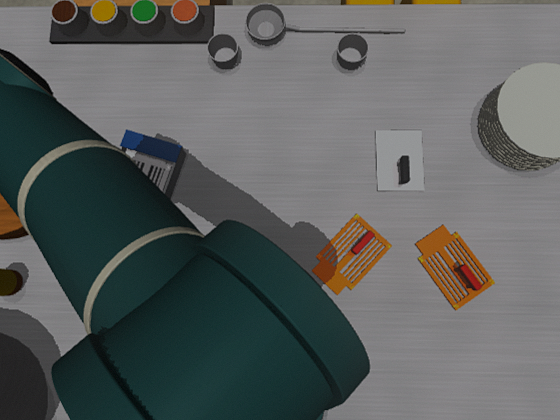

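```bash
python3 -m pendant '[[[0.01,0,-0.02,0],[0.025,0,-0.05,0],[0.04,0,-0.08,0],[0.055,0,-0.11,0],[0.07,0,-0.14,0],[0.085,0,-0.17,0],[0.1,0,-0.2,0],[0.112,0,-0.23,0],[0.12,0,-0.26,0],[0.125,0,-0.285,0],[0.13,0,-0.3,0],[0.13,0,-0.3,0]]]' 0
python3 - <<'E'
from plan import *
from h import *
where()
s=grab("scene","14"); crop(s,330,130,420,205,8,"pics/scene14c.png")
t=grab("top","14"); crop(t,90,115,200,240,5,"pics/top14c.png")
E
```

```text
t: 19.55
position: [479.5, -20.1, 197.3]
orientation: [-1.571, 0.002, -0.288]
wrist_force: [-0.5, 0.5, -0.7]
opening: 85.4
t 19.55 grip in pan [  94.7 -302.3  242.2] yaw rel -0.004 F [-0.5  0.5 -0.7] M [-0.01 -0.03 -0.02] open 85.4
```

View pics/scene14c.png

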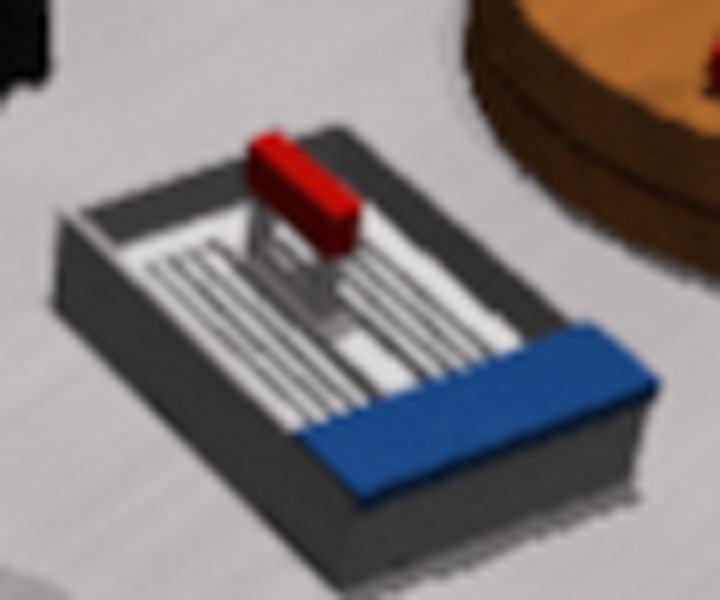

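View pics/top14c.png

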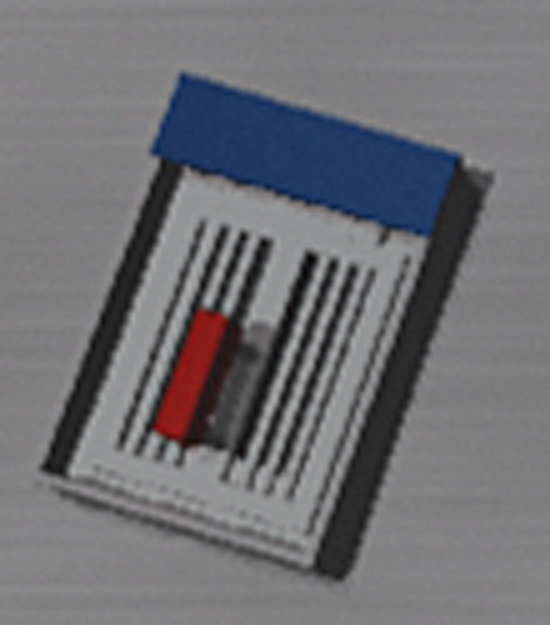

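```bash
python3 - <<'E'
from h import *
from plan import *
s=load("pics/scene14.npz"); t=load("pics/top14.npz")
g=lambda p:((p[0]+.5)/8-.5+330,(p[1]+.5)/8-.5+130)
f=lambda p:((p[0]+.5)/5-.5+90,(p[1]+.5)/5-.5+115)
Q=[]
for nm,a,b in (("R-",(249,147),(183,442)),("R+",(277,133),(154,431)),("F+",(360,205),(195,309)),("F-",(330,218),(227,317))):
    P,e=tri([(s,g(a)),(t,f(b))]); d=P[:2]-P0; Q.append([d@EX,d@EY,P[2]])
    print(nm,"pan frame",np.round(Q[-1],1),np.round(e,1))
Q=np.array(Q); print("mean",Q.mean(0).round(1),"expect top z 86; front-rear dz",(Q[2:,2].mean()-Q[:2,2].mean()).round(1),"len",(Q[2:,0].mean()-Q[:2,0].mean()).round(1))
E
```

```text
R- pan frame [-66.1  -5.6  80.7] [0.3 0.3]
R+ pan frame [-65.5   7.3  83.6] [0.1 0.1]
F+ pan frame [-8.8  7.2 85.5] [1.2 1.2]
F- pan frame [-7.9 -7.6 85. ] [1.1 1.1]
mean [-37.1   0.3  83.7] expect top z 86; front-rear dz 3.1 len 57.4
```

```bash
python3 - <<'E'
from h import *
a=load("pics/top0.npz")["img"]; b=load("pics/top14.npz")["img"]
for nm,(x0,y0,x1,y1) in {"cover":(368,122,432,200),"cover grip":(395,150,415,190),"orange far":(430,220,500,312),"pan lip":(115,125,185,165)}.items():
    print(nm, "mean abs diff",cv2.absdiff(a[y0:y1,x0:x1],b[y0:y1,x0:x1]).mean().round(2))
from rig import arm
s=arm.state(); print(s["t"],s["wrist_force"].round(1) if hasattr(s["wrist_force"],"round") else s["wrist_force"], s["opening"])
E
```

```text
cover mean abs diff 31.12
cover grip mean abs diff 25.57
orange far mean abs diff 45.9
pan lip mean abs diff 30.15
19.65 [ 0.7  0.  -0.1] 85.16240955656663
```

View pics/top14.png

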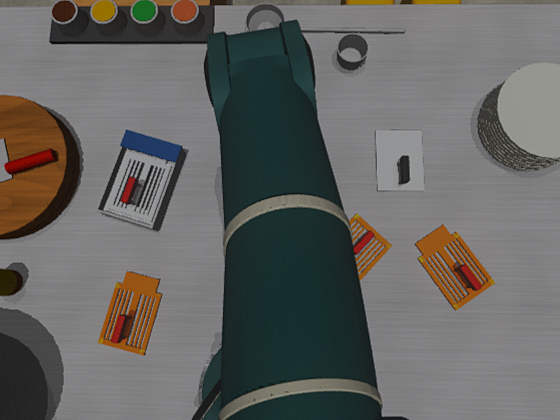

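```bash
python3 - <<'E'
from h import *
for f in ("pics/top0.npz","pics/top5.npz","pics/top13.npz","pics/top14.npz"):
    c=load(f); i=c["img"]; h=cv2.cvtColor(i,cv2.COLOR_BGR2HSV)
    blk=(i[120:205,365:435].max(2)<60).astype(np.uint8); ys,xs=np.nonzero(blk)
    # cover outline: bright
    br=(i[120:205,365:435].min(2)>i[120:205,365:435].min(2).mean()*1.12).astype(np.uint8)
    ora=((h[...,0]>8)&(h[...,0]<22)&(h[...,1]>150)&(h[...,2]>60)).astype(np.uint8); ora[:, :300]=0
    M=cv2.moments(br); k,l,st,ce=cv2.connectedComponentsWithStats(ora)
    print(f,i.mean().round(1),"cover c",round(M['m10']/max(M['m00'],1)+365,1),round(M['m01']/max(M['m00'],1)+120,1),"black",xs.mean().round(1)+365,ys.mean().round(1)+120,len(xs),[ce[j].round(1).tolist() for j in range(1,k) if st[j,4]>300], np.round(c["rvec"],3),np.round(c["tvec"],1))
E
```

```text
pics/top0.npz 81.3 cover c 398.7 157.7 black 402.5 169.5 292 [[347.3, 258.5], [444.9, 255.1]] [ 2.127 -2.093  0.151] [-28.7 406.6 990.4]
pics/top5.npz 100.7 cover c 400.0 156.6 black 403.7 169.4 245 [[450.4, 263.8]] [ 2.127 -2.093  0.151] [-28.7 406.6 990.4]
pics/top13.npz 93.1 cover c 398.8 157.8 black 403.6 169.4 252 [[346.9, 258.5], [450.5, 264.0]] [ 2.127 -2.093  0.151] [-28.7 406.6 990.4]
pics/top14.npz 99.3 cover c 399.6 157.3 black 403.5 169.5 258 [[368.7, 245.4], [450.5, 263.9]] [ 2.127 -2.093  0.151] [-28.7 406.6 990.4]
```

```bash
python3 - <<'E'
from rig import hand_in
print(hand_in())
E
```

```text
the job is handed in; nothing more can be done
None
```

The grate is back in the pan, tongue under the blue lip and plate down on the ledge. I handed the job in at about 19.7 s of the 48 s allowed.

**What I did**
- **Grasp:** My first close missed. The camera showed the finger tips about 28 mm higher than the reported TCP, so they shut above the bar. I went lower and gripped it; the fingers stopped at 15 mm opening.
- **Tipping:** The tool can only point down, so I pressed the rear of the plate lightly on the near rim to tip the tongue down to about 9°.
- **Hooking:** I slid the tongue under the lip and raised the grip until the lip pushed back with about 7 N. By geometry that makes the tilt about 13°, though I did not measure it at that point.
- **Swing down:** I swung the grip end down while still holding it, until it seated. The wrist force peaked at 42 N; I eased it to about 8 N, then let go and moved the arm clear.

**Last checks**
- **Grip position:** Triangulated in the pan's frame, the grip is at x -37, y 0 mm, against a home of -35, 0.
- **Height and tilt:** The grip's top came out at about 84 mm where 86 was expected. Its front end read 3 mm higher than its rear. I take both as pixel noise, because both views show the plate lying flat, and just before release the reported grip height was 73 mm against 74.
- **Cover:** The plain cover has not moved, within about 1 pixel.
- **Orange look-alikes:** The far orange one appears in the same place. The other two look undisturbed, but I only judged them by eye; the arm partly hides one of them in the last picture.
- **Image comparison:** A plain image difference against the first picture disagreed, because the overall brightness had changed, so I compared positions instead.
- **Robot:** Wrist force was under 1 N, with the gripper open and clear of everything.

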